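# Press home the stud of the cross medal

## Robot

A 6-joint arm with a two-finger parallel gripper is mounted at the origin on the work surface. World frame = base frame: x ahead of the robot, y to its left, z up, the work surface at z = 0. Lengths are in mm, angles in rad, forces in N, time in s.
With the tool pointing down it reaches from about 275 to 975 mm from the base axis. Payload 8.4 kg.
Tool frame: the origin (TCP) lies at the very end of the fingers, on their centre line; the grasp point (between the pads) lies behind it (r.grip_point_offset is the z of the grasp point in the tool frame, in mm); z points along the fingers, y is the line along which they close (so a half turn about z gives the same grasp; the last joint's range is limited). The gripper opens to 92 mm and grips with 3 to 60 N. Pads are 20 mm wide; open, the fingers measure 128 mm over their backs; the gripper's body (75 mm by 189 mm) begins 69 mm behind the grasp point.
Start: joints at [1.295, 0.353, 1.633, -0, 1.155, -0.002], TCP at [168.993, 601.722, 214.583] pointing down, gripper open.
Joint ranges: [-2.63, 2.63], [-0.92, 2.1], [0.06, 2.66], [-1.3, 4.44], [0, 2.69], [-3.02, 3.02]. Speed limits (rad/s): [2.22, 2.22, 2.79, 3.14, 3.14, 3.14].

## Interface

Orientations are given as a 3x3 rotation matrix whose columns are the frame's x, y, z axes.
In Python, from rig import r gives the robot as it stands.
- The arm moves only by the tool apply_moves, never from a script. Its argument "deltas" is a list of rows, each a list of 3 entries, a list of its own where there are three numbers: the shift along the tool's x, y, z normalised to -1 to 1, where 1 is 60 mm, then the turn, a rotation vector about the tool's x, y, z normalised to -1 to 1, where 1 is 5 degrees, then the closure, from 0 (fully open) to 1 (shut). In form: [[[x, y, z], [wx, wy, wz], gripper], ...]. A call has 1 to 5 rows; each row shifts and turns the commanded pose from where the row before left it, along the tool's axes as they then stand; what a row does not reach is not made up. A row lasts 1/8 s, in which the tool goes at most 62.5 mm and 10.7 degrees, less where a joint would pass 70% of its speed; a pose out of reach is approached as far as the arm can. A call with a number of a shift or a turn outside -1 to 1 is refused whole. A call with a gripper value outside its range is refused whole. The fingers move at their own pace and stop on an object; "squeeze" is the grip in N (left out, the last holds). Time passes only in rows, so rows that do not move let the fingers close. It gives the time, the measured TCP pose, the force, the opening and the grip force at its end, in the units of the state.
- r.sense(): the state, without advancing time (a new reading comes with each control period).
- r.capture(name): name is "side" or "top"; returns (picture, depth): 384x512x3 uint8, red, green, blue; 384x512 float32, mm along the optical axis (not along the pixel's ray), 0 where there is no reading.
- r.camera_model(name): a dict with "mtx" (3x3 intrinsics, pixels), "position" and "rotation" of the camera in the world. Camera axes: x right, y down, z forward; pixel columns grow to the right and rows downward; lengths in mm; the calibration is good to about 2 mm. A picture is of the moment at which its call begins. camera_model takes no time and is no camera call.
- r.finish_job(): hands the job in; it is judged then, once.
The state is a dict: "time_s": time; "joint_pos": joint angles; "qd": joint speeds; "joint_torque": joint torques, N m; "ee_pos": TCP position; "tcp_rot": TCP orientation; "ft_force": force on the tool from outside, world axes, zero at the start; "moment": the same for the moment, N m; "grip_width": opening from 0.0 (shut) to 1.0 (fully open); "grasp_force": force on a finger pad.
Only numpy, scipy, OpenCV 4.12 (cv2) and the standard library are available. Lean on these libraries where they do the work, as an engineer would, in place of code of your own. Each camera call takes 0.05 s, during which the arm holds its last target. There are 200 camera calls.

## Task

In the wooden tray, every medal's purple stud still stands proud. With closed fingertips, gently press the stud of the cross-shaped medal straight down until it is fully home, and keep pressing it there for about two seconds so that it sets; then withdraw. Do not lift or shift that medal, and leave the other medals and everything else in and around the tray untouched.

Things in the scene. Friction and masses are not known exactly. Their poses are not given: they have to be found in the camera images.
- tray: fixed open wooden tray, 206 x 376 mm outside (its own x by y), walls 14 mm thick and 32 mm high, liner surface 12 mm above the bench; origin at the centre of its underside. The medals, a jar and a black box lie loose on the liner, at least 12 mm apart
- cross_medal: the medal to work on: loose brass cross with four equal arms, 70 mm from tip to tip, arms 28 mm wide, 9 mm thick, 0.18 kg, lying flat in the tray, any yaw; origin at the centre of its underside, z up, arms along its x and y. A purple round stud stands at its centre
- cross_stud_top (a point): centre of the flat top of the cross medal's stud: 18 mm in diameter, top 19 mm above the medal's underside while proud and 13 mm when home (31 and 25 mm above the bench), so it still stands 4 mm above the medal's face when home
- cross_stud (a joint): how far the cross medal's stud has been pressed down: 0 to 0.0015 m at the start, 0.006 m fully home against a hard stop. It slides down against about 3 N of friction, without a spring, and stays where it is left. More than 30 N on this medal or its stud damages it
- round_medal: round brass medal, 60 mm across, 9 mm thick, loose in the tray, with a stud just like the cross medal's standing proud at its centre; to be left alone; origin at the centre of its underside
- round_stud (a joint): how far the round medal's stud is pressed down, 0 to 0.006 m; must stay as it was
- small_round_medal: small round brass medal, 44 mm across, 9 mm thick, loose in the tray, with a stud just like the cross medal's standing proud at its centre; to be left alone; origin at the centre of its underside
- small_round_stud (a joint): how far the small round medal's stud is pressed down, 0 to 0.006 m; must stay as it was
- square_medal: square brass medal, 52 mm on a side, 9 mm thick, loose in the tray, with a stud just like the cross medal's standing proud at its centre; to be left alone; origin at the centre of its underside
- square_stud (a joint): how far the square medal's stud is pressed down, 0 to 0.006 m; must stay as it was
- star_medal: eight-pointed star brass medal (two 46 mm squares crossed at 45 degrees), 65 mm across the points, 9 mm thick, loose in the tray, with a stud just like the cross medal's standing proud at its centre; to be left alone; origin at the centre of its underside
- star_stud (a joint): how far the star medal's stud is pressed down, 0 to 0.006 m; must stay as it was
- jar: small closed jar, 34 mm in diameter, 42 mm tall, standing in the tray; origin at the centre of its underside
- stone_box: small open black box, 38 x 58 x 16 mm, in the tray; origin at the centre of its underside
- glue_bottle: closed bottle, 48 mm in diameter, 110 mm tall, standing on the bench to the right of the tray; origin at the centre of its underside
- brush: brush, 170 mm long, lying on the bench to the left of the tray
Mind the look-alikes: they are no part of the job. What is shaped like the cross_medal but black or white is not meant.

How it is judged:
By the outcome, as a careful person would: the job done as asked, in the order asked, and still so for the second after the job is handed in, with the robot touching nothing.
It also fails if it takes over 34 s, if anything falls off the work surface, if the arm or the gripper's body presses on something with over 40 N, if the wrist force passes 120 N, or if a joint passes its speed limit or range.

## Working session

There is one attempt and no reset: what is moved stays moved. The work goes in short steps, Python scripts to look and compute and a tool call to move; the robot and the scene stay as the last step left them, time stands still between calls to the robot, and variables do not carry over. Pictures are saved under pics/ and viewed, at most 10 in all, crops included, and the job is handed in when it is done.

Besides the shell and the picture viewer there is one more tool, called after "Request:" by a JSON object that holds its "fn" and its "kwargs", one argument or row to a line. apply_moves: Moves the arm, as the interface text tells. Its arguments: {"type":"object","properties":{"deltas":{"type":"array"},"squeeze":{"type":"number"}},"required":["deltas"]}

```bash
mkdir -p pics
python3 - <<'E'
from rig import r
import cv2,numpy as np
for n in("top","side"):
    p,d=r.capture(n); cv2.imwrite(f"pics/{n}0.png",p[:,:,::-1]); np.savez(f"{n}0.npz",p=p,d=d)
    m=r.camera_model(n); print(n,np.round(m["mtx"],1).tolist(),np.round(m["position"],1),np.round(m["rotation"],3).tolist())
s=r.sense(); print(s["time_s"],s["ee_pos"],np.round(s["tcp_rot"],3).tolist(),s["ft_force"],s["grip_width"])
E
```

```text
top [[493.2, 0.0, 258.9], [0.0, 493.2, 195.9], [0.0, 0.0, 1.0]] [ 423.3    2.6 1533.8] [[0.012, -0.999, 0.043], [-1.0, -0.011, 0.011], [-0.01, -0.043, -0.999]]
side [[406.4, 0.0, 254.3], [0.0, 406.4, 190.6], [0.0, 0.0, 1.0]] [ 405.4 -833.5  646. ] [[0.993, -0.045, 0.107], [-0.113, -0.565, 0.817], [0.024, -0.824, -0.566]]
0.1 [168.8592325  601.29534172 213.93831039] [[-0.963, 0.27, -0.0], [0.27, 0.963, -0.001], [0.0, -0.001, -1.0]] [-0.19263982 -1.06396408 -0.01682053] 0.9993818489107918
```

View pics/top0.png

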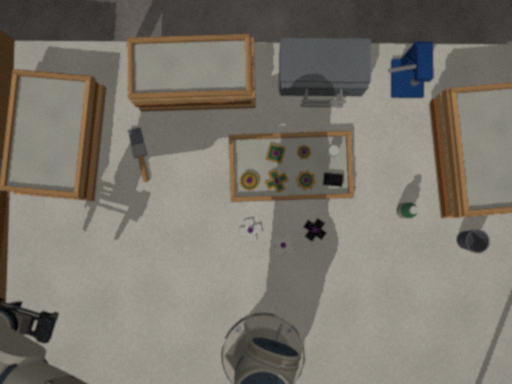

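View pics/side0.png

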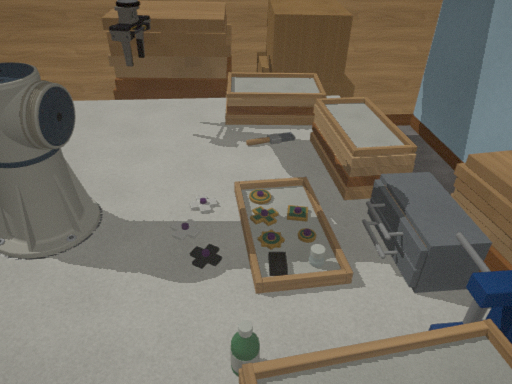

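Candidates in the top view: (276,180) looks like the brass cross. The others are the round (250,179), star (306,180), square (276,152), small round (304,152), black cross (315,230), and white look-alikes (251,229) and (283,245), the last three outside the tray. My choice is (276,180), and I'll check it in a close crop.

```bash
cat > h.py <<'E'
from rig import r
import numpy as np,cv2
def cast(n,uv,z):
    m=r.camera_model(n); R=np.array(m["rotation"]); o=np.array(m["position"])
    d=R@np.linalg.inv(m["mtx"])@[uv[0],uv[1],1]; return o+d*(z-o[2])/d[2]
def ray(n,uv):
    m=r.camera_model(n); d=np.array(m["rotation"])@np.linalg.inv(m["mtx"])@[uv[0],uv[1],1]
    return np.array(m["position"]),d/np.linalg.norm(d)
def tri(a,b):
    (o1,d1),(o2,d2)=a,b
    t=np.linalg.lstsq(np.c_[d1,-d2],o2-o1,rcond=None)[0]
    p,q=o1+t[0]*d1,o2+t[1]*d2; return (p+q)/2,np.linalg.norm(p-q)
def studs(n,p,box):
    x0,y0,x1,y1=box; c=p[y0:y1,x0:x1].astype(float)
    w=np.clip(np.minimum(c[...,0],c[...,2])-c[...,1]-8,0,None)*(c[...,2]>c[...,0]*.8)
    k,l,s,_=cv2.connectedComponentsWithStats((w>0).astype(np.uint8))
    out=[]
    for i in range(1,k):
        if s[i,4]<6: continue
        v,u=np.nonzero(l==i); ww=w[v,u]
        out.append((round((u*ww).sum()/ww.sum()+x0,2),round((v*ww).sum()/ww.sum()+y0,2),int(s[i,4])))
    return out
E
python3 - <<'E'
from h import *
a=np.load("top0.npz"); b=np.load("side0.npz")
ca=cv2.resize(a["p"][130:205,225:360],None,fx=5,fy=5,interpolation=2); cb=cv2.resize(b["p"][175:290,230:350],None,fx=3.26,fy=3.26,interpolation=2)
H=375; cb=cv2.resize(b["p"][180:255,240:325],(425-300+0,110)) if 0 else cv2.resize(b["p"][182:257,240:265+20],(225,375),interpolation=2)
cv2.imwrite("pics/crop.png",cv2.resize(np.hstack([ca[:, :570],cb]),None,fx=1,fy=1)[:,:,::-1])
sa=studs("top",a["p"],(225,130,355,205)); sb=studs("side",b["p"],(235,175,345,290))
print(sa,sb)
for s in sa:
    best=min(((tri(ray("top",s[:2]),ray("side",q[:2])),q) for q in sb),key=lambda t:np.linalg.norm(t[0][0]-cast("top",s[:2],31)) )
    print(s,np.round(cast("top",s[:2],31),1),np.round(cast("side",best[1][:2],31),1),best[1],np.round(best[0][0],1),round(best[0][1],1),a["d"][round(s[1]),round(s[0])])
E
```

```text
[(np.float64(303.75), np.float64(151.17), 17), (np.float64(275.22), np.float64(152.54), 20), (np.float64(248.98), np.float64(180.01), 16), (np.float64(276.55), np.float64(180.49), 14), (np.float64(305.8), np.float64(179.52), 17)] [(np.float64(259.85), np.float64(192.77), 25), (np.float64(297.53), np.float64(209.09), 32), (np.float64(264.13), np.float64(212.37), 30), (np.float64(306.77), np.float64(231.85), 40), (np.float64(270.78), np.float64(235.88), 41)]
(np.float64(303.75), np.float64(151.17), 17) [ 626.2 -116.9   31. ] [ 624.6 -124.7   31. ] (np.float64(306.77), np.float64(231.85), 40) [ 626.9 -117.4   24.7] 0.2 1509.6078
(np.float64(275.22), np.float64(152.54), 20) [621.1 -29.7  31. ] [620.7 -35.9  31. ] (np.float64(297.53), np.float64(209.09), 32) [622.  -29.9  26.3] 0.6 1512.3646
(np.float64(248.98), np.float64(180.01), 16) [535.9  49.6  31. ] [534.9  43.   31. ] (np.float64(259.85), np.float64(192.77), 25) [536.1  49.7  26.3] 0.4 1511.6558
(np.float64(276.55), np.float64(180.49), 14) [535.4 -34.6  31. ] [534.9 -42.4  31. ] (np.float64(264.13), np.float64(212.37), 30) [536.  -34.8  25.1] 0.3 1502.6063
(np.float64(305.8), np.float64(179.52), 17) [ 539.3 -123.8   31. ] [ 538.4 -131.6   31. ] (np.float64(270.78), np.float64(235.88), 41) [ 539.8 -124.4   24.6] 0.0 1505.8163
```

View pics/crop.png

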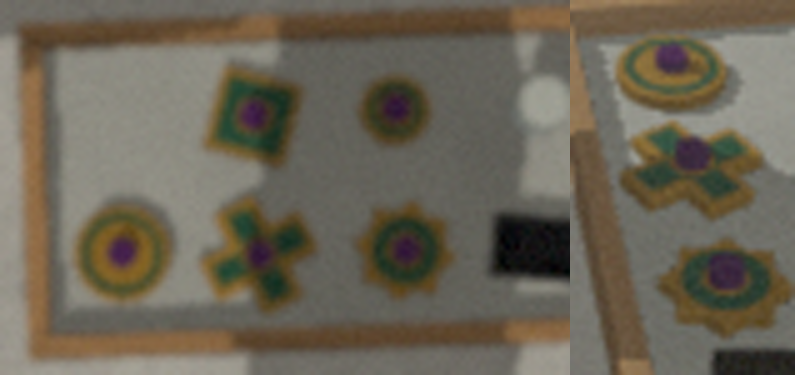

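The crop confirms (276.5,180.5) as the brass cross with a green inlay, inside the tray. Its stud is at about (536, -35), and the low triangulated height fits the side view including the stud's wall. I'm closing the fingers and moving above it.

Request:
{"fn": "apply_moves", "kwargs": {
  "deltas": [
    [[-0.67, -0.66, 0], [0, 0, 0], 1],
    [[-0.67, -0.66, 0], [0, 0, 0], 1],
    [[-0.67, -0.66, 0], [0, 0, 0], 1],
    [[-0.67, -0.66, 0], [0, 0, 0], 1],
    [[-0.67, -0.66, 0], [0, 0, 0], 1]
  ],
  "squeeze": 10
}}

```text
time_s: 0.72
ee_pos: [309.5, 355.0, 214.4]
tcp_rot: [[-0.963, 0.27, 0.0], [0.27, 0.963, -0.0], [-0.0, -0.0, -1.0]]
ft_force: [0.5, 0.4, 0.3]
grip_width: 0.481
grasp_force: 0.0
```

Request:
{"fn": "apply_moves", "kwargs": {
  "deltas": [
    [[-0.67, -0.66, 0], [0, 0, 0], 1],
    [[-0.67, -0.66, 0], [0, 0, 0], 1],
    [[-0.67, -0.66, 0], [0, 0, 0], 1],
    [[-0.67, -0.66, 0], [0, 0, 0], 1],
    [[-0.67, -0.66, 0], [0, 0, 0], 1]
  ]
}}

```text
time_s: 1.35
ee_pos: [449.5, 110.0, 214.6]
tcp_rot: [[-0.963, 0.27, 0.0], [0.27, 0.963, 0.0], [-0.0, 0.0, -1.0]]
ft_force: [1.5, 1.0, 0.0]
grip_width: 0.009
grasp_force: 0.0
```

Request:
{"fn": "apply_moves", "kwargs": {
  "deltas": [
    [[-0.67, -0.66, 0.3], [0, 0, 0], 1],
    [[-0.67, -0.66, 0.3], [0, 0, 0], 1],
    [[-0.67, -0.66, 0.3], [0, 0, 0], 1],
    [[0, 0, 0.3], [0, 0, 0], 1],
    [[0, 0, 0], [0, 0, 0], 1]
  ]
}}

```text
time_s: 1.98
ee_pos: [531.6, -35.7, 141.0]
tcp_rot: [[-0.962, 0.272, -0.004], [0.272, 0.962, 0.0], [0.004, -0.001, -1.0]]
ft_force: [-0.2, 0.3, 0.6]
grip_width: 0.003
grasp_force: 0.0
```

Run:
```python
from h import *
s=r.sense(); R=np.array(s["tcp_rot"]); print(s["time_s"],s["ee_pos"],np.round(R,4).tolist(),s["ft_force"],s["grip_width"])
print("tool delta to (536,-34.8,45):",(R.T@(np.array([536,-34.8,45])-s["ee_pos"])).round(2))
```

```text
1.975 [531.6249291  -35.67962765 141.0409587 ] [[-0.9624, 0.2716, -0.0036], [0.2716, 0.9624, 0.0003], [0.0035, -0.0007, -1.0]] [-0.17856797  0.31485288  0.62280239] 0.0034711685665286957
tool delta to (536,-34.8,45): [-4.31  2.1  96.02]
```

Request:
{"fn": "apply_moves", "kwargs": {
  "deltas": [
    [[-0.07, 0.035, 0.5], [0, 0, 0], 1],
    [[0, 0, 0.5], [0, 0, 0], 1],
    [[0, 0, 0.5], [0, 0, 0], 1],
    [[0, 0, 0], [0, 0, 0], 1],
    [[0, 0, 0], [0, 0, 0], 1]
  ]
}}

```text
time_s: 2.6
ee_pos: [538.3, -34.0, 53.9]
tcp_rot: [[-0.963, 0.27, 0.001], [0.27, 0.963, -0.0], [-0.001, 0.0, -1.0]]
ft_force: [0.8, -0.6, 0.1]
grip_width: 0.004
grasp_force: 0.0
```

Run:
```python
from h import *
s=r.sense(); print(s["ee_pos"],s["ft_force"])
a,_=r.capture("top"); b,_=r.capture("side"); np.savez("c1.npz",a=a,b=b)
m=[]
for n in("top","side"):
    k=r.camera_model(n); q=np.array(k["mtx"])@np.array(k["rotation"]).T@(s["ee_pos"]-np.array(k["position"])); print(n,"tcp at",(q[:2]/q[2]).round(1))
ca=cv2.resize(a[145:205,235:315],(480,360),interpolation=2); cb=cv2.resize(b[170:250,232:302],(315,360),interpolation=2)
cv2.imwrite("pics/crop2.png",np.hstack([ca,cb])[:,:,::-1])
```

```text
[538.25947715 -33.95187157  53.92384097] [ 0.83865388 -0.58940004  0.13716985]
top tcp at [276.5 179. ]
side tcp at [265.4 202.8]
```

View pics/crop2.png

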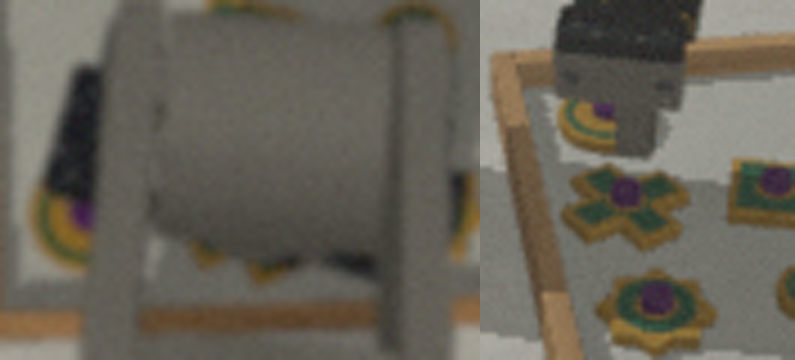

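The fingertip shows in the side view near (266.7,203.8) against a predicted (265.4,202.8), so the calibration agrees to about a pixel. The stud at (264,212) lies right below it. Next comes a small correction and a cautious descent.

Request:
{"fn": "apply_moves", "kwargs": {
  "deltas": [
    [[0.027, -0.03, 0.1], [0, 0, 0], 1],
    [[0, 0, 0.1], [0, 0, 0], 1],
    [[0, 0, 0.09], [0, 0, 0], 1],
    [[0, 0, 0], [0, 0, 0], 1],
    [[0, 0, 0], [0, 0, 0], 1]
  ]
}}

```text
time_s: 3.32
ee_pos: [535.5, -35.6, 35.1]
tcp_rot: [[-0.963, 0.27, -0.0], [0.27, 0.963, 0.0], [0.0, -0.0, -1.0]]
ft_force: [0.1, 0.5, 0.5]
grip_width: 0.008
grasp_force: 0.0
```

Request:
{"fn": "apply_moves", "kwargs": {
  "deltas": [
    [[0, 0, 0.017], [0, 0, 0], 1],
    [[0, 0, 0.017], [0, 0, 0], 1],
    [[0, 0, 0.017], [0, 0, 0], 1],
    [[0, 0, 0.017], [0, 0, 0], 1],
    [[0, 0, 0], [0, 0, 0], 1]
  ]
}}

```text
time_s: 3.95
ee_pos: [535.5, -35.6, 31.1]
tcp_rot: [[-0.963, 0.27, 0.0], [0.27, 0.963, 0.0], [-0.0, 0.0, -1.0]]
ft_force: [0.1, -0.5, 0.5]
grip_width: 0.008
grasp_force: 0.0
```

Run:
```python
from h import *
b,_=r.capture("side")
cv2.imwrite("pics/crop3.png",cv2.resize(b[180:250,232:302],(560,560),interpolation=2)[:,:,::-1])
```

```text
(no output)
```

View pics/crop3.png

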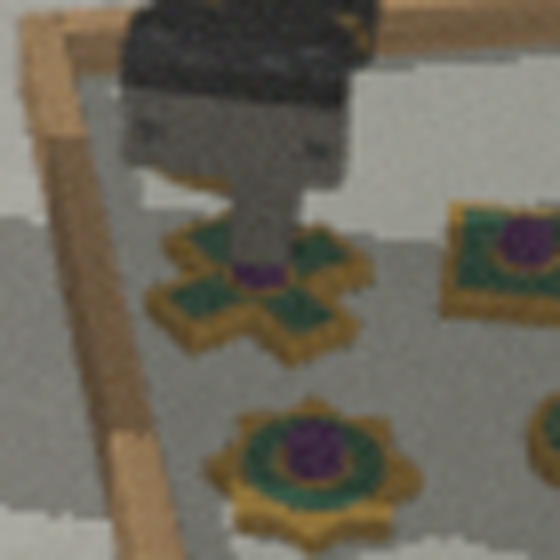

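The fingertips (about (265,260) in the crop) sit over the cross stud, visible at about (260,273), and are centred to about 1 mm. I'll press down in small steps.

Request:
{"fn": "apply_moves", "kwargs": {
  "deltas": [
    [[0, 0, 0.01], [0, 0, 0], 1],
    [[0, 0, 0.01], [0, 0, 0], 1],
    [[0, 0, 0.01], [0, 0, 0], 1],
    [[0, 0, 0.01], [0, 0, 0], 1],
    [[0, 0, 0.01], [0, 0, 0], 1]
  ]
}}

```text
time_s: 4.62
ee_pos: [535.5, -35.6, 28.1]
tcp_rot: [[-0.963, 0.27, 0.0], [0.27, 0.963, -0.0], [-0.0, -0.0, -1.0]]
ft_force: [0.0, 0.2, 3.0]
grip_width: 0.004
grasp_force: 1.5
```

3 N is the stud's sliding friction, so it is moving. I'm continuing down.

Request:
{"fn": "apply_moves", "kwargs": {
  "deltas": [
    [[0, 0, 0.01], [0, 0, 0], 1],
    [[0, 0, 0.01], [0, 0, 0], 1],
    [[0, 0, 0.01], [0, 0, 0], 1],
    [[0, 0, 0.005], [0, 0, 0], 1],
    [[0, 0, 0], [0, 0, 0], 1]
  ]
}}

```text
time_s: 5.25
ee_pos: [535.5, -35.6, 25.9]
tcp_rot: [[-0.963, 0.27, -0.0], [0.27, 0.963, 0.0], [0.0, 0.0, -1.0]]
ft_force: [-1.2, -0.6, 2.6]
grip_width: 0.003
grasp_force: 0.9
```

Request:
{"fn": "apply_moves", "kwargs": {
  "deltas": [
    [[0, 0, 0.004], [0, 0, 0], 1],
    [[0, 0, 0.004], [0, 0, 0], 1],
    [[0, 0, 0], [0, 0, 0], 1]
  ]
}}

```text
time_s: 5.62
ee_pos: [535.5, -35.6, 25.5]
tcp_rot: [[-0.963, 0.27, -0.0], [0.27, 0.963, -0.0], [0.0, -0.0, -1.0]]
ft_force: [-0.2, -0.4, 2.9]
grip_width: 0.007
grasp_force: 1.2
```

Request:
{"fn": "apply_moves", "kwargs": {
  "deltas": [
    [[0, 0, 0.004], [0, 0, 0], 1],
    [[0, 0, 0.004], [0, 0, 0], 1],
    [[0, 0, 0], [0, 0, 0], 1]
  ]
}}

```text
time_s: 6.0
ee_pos: [535.5, -35.6, 25.4]
tcp_rot: [[-0.963, 0.27, 0.0], [0.27, 0.963, -0.0], [-0.0, 0.0, -1.0]]
ft_force: [-1.5, 0.2, 6.1]
grip_width: 0.005
grasp_force: 3.6
```

Request:
{"fn": "apply_moves", "kwargs": {
  "deltas": [
    [[0, 0, 0.002], [0, 0, 0], 1],
    [[0, 0, 0], [0, 0, 0], 1]
  ]
}}

```text
time_s: 6.25
ee_pos: [535.6, -35.6, 25.4]
tcp_rot: [[-0.963, 0.27, 0.0], [0.27, 0.963, -0.0], [-0.0, 0.0, -1.0]]
ft_force: [-2.0, 0.6, 8.8]
grip_width: 0.006
grasp_force: 4.3
```

It has reached the stop: the force climbs while z stays put. I'm holding it for over 2 s.

Request:
{"fn": "apply_moves", "kwargs": {
  "deltas": [
    [[0, 0, 0.001], [0, 0, 0], 1],
    [[0, 0, 0], [0, 0, 0], 1],
    [[0, 0, 0], [0, 0, 0], 1],
    [[0, 0, 0], [0, 0, 0], 1],
    [[0, 0, 0], [0, 0, 0], 1]
  ]
}}

```text
time_s: 6.88
ee_pos: [535.6, -35.6, 25.3]
tcp_rot: [[-0.963, 0.27, 0.0], [0.27, 0.963, -0.0], [-0.0, 0.0, -1.0]]
ft_force: [-2.6, 0.1, 9.1]
grip_width: 0.003
grasp_force: 4.7
```

Request:
{"fn": "apply_moves", "kwargs": {
  "deltas": [
    [[0, 0, 0], [0, 0, 0], 1],
    [[0, 0, 0], [0, 0, 0], 1],
    [[0, 0, 0], [0, 0, 0], 1],
    [[0, 0, 0], [0, 0, 0], 1],
    [[0, 0, 0], [0, 0, 0], 1]
  ]
}}

```text
time_s: 7.5
ee_pos: [535.5, -35.6, 25.3]
tcp_rot: [[-0.963, 0.27, 0.0], [0.27, 0.963, 0.0], [-0.0, 0.0, -1.0]]
ft_force: [-2.6, -0.3, 10.4]
grip_width: 0.004
grasp_force: 4.7
```

Request:
{"fn": "apply_moves", "kwargs": {
  "deltas": [
    [[0, 0, 0], [0, 0, 0], 1],
    [[0, 0, 0], [0, 0, 0], 1],
    [[0, 0, 0], [0, 0, 0], 1],
    [[0, 0, 0], [0, 0, 0], 1],
    [[0, 0, 0], [0, 0, 0], 1]
  ]
}}

```text
time_s: 8.12
ee_pos: [535.6, -35.6, 25.4]
tcp_rot: [[-0.963, 0.27, 0.0], [0.27, 0.963, -0.0], [-0.0, 0.0, -1.0]]
ft_force: [-1.5, 0.4, 8.8]
grip_width: 0.01
grasp_force: 4.7
```

Request:
{"fn": "apply_moves", "kwargs": {
  "deltas": [
    [[0, 0, 0], [0, 0, 0], 1],
    [[0, 0, 0], [0, 0, 0], 1],
    [[0, 0, 0], [0, 0, 0], 1]
  ]
}}

```text
time_s: 8.5
ee_pos: [535.6, -35.6, 25.3]
tcp_rot: [[-0.963, 0.27, 0.0], [0.27, 0.963, -0.0], [-0.0, 0.0, -1.0]]
ft_force: [-2.6, 1.2, 9.2]
grip_width: 0.004
grasp_force: 4.7
```

The stud has been held at the stop for about 2.4 s. I'm withdrawing straight up, gently at first.

Request:
{"fn": "apply_moves", "kwargs": {
  "deltas": [
    [[0, 0, -0.02], [0, 0, 0], 1],
    [[0, 0, -0.05], [0, 0, 0], 1],
    [[0, 0, -0.2], [0, 0, 0], 1],
    [[0, 0, -0.6], [0, 0, 0], 1],
    [[0, 0, -0.8], [0, 0, 0], 1]
  ]
}}

```text
time_s: 9.12
ee_pos: [534.7, -35.6, 125.9]
tcp_rot: [[-0.963, 0.27, -0.002], [0.27, 0.963, 0.0], [0.002, -0.0, -1.0]]
ft_force: [0.7, -0.4, 0.1]
grip_width: 0.003
grasp_force: 0.0
```

Request:
{"fn": "apply_moves", "kwargs": {
  "deltas": [
    [[0, 0, -0.8], [0, 0, 0], 1],
    [[0.6, 0.6, -0.3], [0, 0, 0], 1],
    [[0.6, 0.6, 0], [0, 0, 0], 1],
    [[0.6, 0.6, 0], [0, 0, 0], 1],
    [[0.6, 0.6, 0], [0, 0, 0], 1]
  ]
}}

```text
time_s: 9.75
ee_pos: [435.0, 143.2, 192.0]
tcp_rot: [[-0.963, 0.271, 0.001], [0.271, 0.963, 0.0], [-0.001, 0.001, -1.0]]
ft_force: [0.6, 0.5, -0.7]
grip_width: 0.004
grasp_force: 0.0
```

Request:
{"fn": "apply_moves", "kwargs": {
  "deltas": [
    [[0.6, 0.6, 0], [0, 0, 0], 1],
    [[0.6, 0.6, 0], [0, 0, 0], 1],
    [[0.6, 0.6, 0], [0, 0, 0], 1],
    [[0, 0, 0], [0, 0, 0], 1],
    [[0, 0, 0], [0, 0, 0], 1]
  ]
}}

```text
time_s: 10.38
ee_pos: [361.0, 274.9, 191.4]
tcp_rot: [[-0.963, 0.269, 0.0], [0.269, 0.963, -0.0], [-0.0, -0.0, -1.0]]
ft_force: [0.4, -0.4, -0.6]
grip_width: 0.005
grasp_force: 0.0
```

Run:
```python
from h import *
a,_=r.capture("top"); b,_=r.capture("side")
print(studs("top",a,(225,130,355,205)),studs("side",b,(235,175,345,290)))
b0=np.load("side0.npz")["p"]
f=lambda i:cv2.resize(i[180:255,240:320],(400,375),interpolation=2)
cv2.imwrite("pics/crop4.png",np.hstack([f(b0),f(b)])[:,:,::-1]); print(r.sense()["ft_force"])
```

```text
[(np.float64(303.7), np.float64(151.16), 19), (np.float64(275.41), np.float64(152.38), 20), (np.float64(248.94), np.float64(179.98), 16), (np.float64(276.53), np.float64(180.46), 17), (np.float64(305.76), np.float64(179.52), 15)] [(np.float64(259.87), np.float64(192.81), 25), (np.float64(297.38), np.float64(209.16), 33), (np.float64(264.01), np.float64(213.21), 24), (np.float64(306.9), np.float64(231.78), 39), (np.float64(270.86), np.float64(235.87), 40)]
[ 0.13147943 -0.37664265 -0.56148282]
```

View pics/crop4.png

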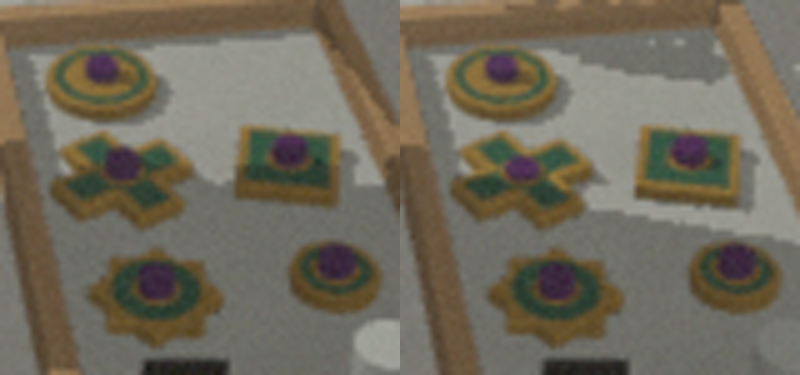

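Compared with before (left), the cross stud (crop (522,167)) is visibly lower. The medal hasn't moved and the other studs are unchanged.

```bash
python3 -c "from rig import r; print(r.finish_job())"
```

```text
the job is handed in; nothing more can be done
None
```

The cross medal's stud was pressed down to its hard stop and held there for about 2.4 s at about 10 N, then the arm withdrew; camera views show the cross medal and the other medals in the tray unmoved, and the job is handed in.

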